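Clamp the framed panel to the leaning board

TASK

Slide the framed panel along the ledge of the leaning board until it rests against the upright end stop, still standing flat against the board. Then take the large spring clamp off its stand and clip it squarely over the top edge near the middle of the panel, pushed well down, so that it pinches panel and board together, and let go. Leave the small clamp and the ink bottle where they are.

Things in the scene. Friction and masses are not known exactly. Their poses are not given: they have to be found in the camera images.
- panel_home (a point): Where the middle of the panel's bottom back edge lies once the panel is against the end stop. Its axes are the fixed wooden easel's: z up, y along the ledge towards the end stop, x level, away from the robot's side. The ledge is 12 mm thick, juts 36 mm square to the board at its foot, 30 mm above the table.
- board_top (a point): Middle of the top edge of the easel's plywood board, on its face (320 mm along y, 200 mm up the slope, 8 mm thick). Easel axes as panel_home. Going up, the board leans 0.61 rad (35 degrees) from vertical to -x, towards the robot; its face looks to +x and up. The top edge is free along its length; the legs stand behind and below it.
- end_stop (a point): Foot of the end stop, on its side that the panel comes to rest against, at the board's face. A batten 18 mm wide at the +y end of the ledge, 26 mm off the face, 90 mm up the slope. The ledge's other end is open. Axes as panel_home.
- panel_mid (a point): Centre of the loose framed panel (150 mm along y, 200 mm up the slope, 0.18 to 0.35 kg): a 6 mm pale sheet with a round ink mark and a dark batten 15 mm wide along its left and right edge, 20 mm in all off the board's face. It stands on the ledge, leans on the board, top flush with the board's, and starts 40 to 90 mm short of the stop. Axes as panel_top.
- panel_top (a point): Where the clamp belongs: middle of the panel's width, level with the top edges of panel and board, half-way through their joint 14 mm thickness (8 mm board behind, 6 mm panel in front). Moves with the panel. x square to the panel, out of its front, y along its top edge as panel_home's y, z up the slope.
- clamp_pivot (a point): Pivot pin (radius 6 mm) of the large dark steel spring clamp, 26 mm wide along its hinge axis y, 65 g. z runs from jaws to handles, x is the way jaws and handles open. Jaws reach 45 mm below the pivot, flat rubber pads 27 to 45 mm below it. An edge can enter 39 mm. Fully open, the pads gape 24 mm at their upper, 30 mm at their lower ends. Let go, it springs shut.
- clamp_grip (a point): Between the clamp's two flat handles, 42 mm above the pivot, a good place to squeeze along x. The handles reach 61 mm above the pivot. Over their outsides they measure 45 mm here and 52 mm at the top; squeezed fully, 30 mm and parallel. Squeezing opens the jaws: 10 N starts it, 15 N opens fully, 20 to 30 N holds the clamp firmly. Axes as clamp_pivot.
- stand_top (a point): Top of the upright wooden tongue (14 mm thick, 36 mm wide, top 75 mm above the table) of the low stand (base 100 by 70 mm, 15 mm high) where the large clamp starts: handles up, jaws shut on the tongue, pivot 10 mm above this point. Lift it straight up with the jaws open.
- jaw (a joint): Opening angle of the large clamp in rad: 0 when the pads are 14 mm apart and parallel (as on its stand, or on panel and board together), 0.35 fully open, -0.12 empty.
- small_clamp: A small spring clamp of the same shape (64 mm tall, 16 mm wide) on a like stand with a thinner tongue; not to be used. Origin on its pivot. The two stands may change places.
- ink_bottle: Black ink bottle with white cap, 150 mm tall, 54 mm in diameter, standing on the table. Origin under its base.
Mind the look-alikes: they are no part of the job. Of the things that look like the part that bears panel_mid, the larger one is meant.

How it is judged:
By the outcome, as a careful person would: the job done as asked, in the order asked, and still so for the second after the job is handed in, with the robot touching nothing.
It also fails if it takes over 62 s, if anything falls off the work surface, if the arm or the gripper's body presses on something with over 40 N, if the wrist force passes 120 N, or if a joint passes its speed limit or range.

ROBOT

A 6-joint arm with a two-finger parallel gripper is mounted at the origin on the work surface. World frame = base frame: x ahead of the robot, y to its left, z up, the work surface at z = 0. Lengths are in m, angles in rad, forces in N, time in s.
With the tool pointing down it reaches from about 0.4 to 0.825 m from the base axis. Payload 7 kg.
Tool frame: the origin (TCP) lies midway between the tips of the shut fingers; the grasp point (between the pads) lies 19 mm behind it; z points along the fingers, y is the line along which they close (so a half turn about z gives the same grasp; the last joint's range is limited). The gripper opens to 88 mm and grips with 3 to 60 N. Pads are 19 mm wide; open, the fingers measure 130 mm over their backs; the gripper's body (78 mm by 193 mm) begins 47 mm behind the grasp point.
Start: joints at [1.57, 0.359, 0.012, 0, -1.224, -0.288], TCP at [0.192, 0.647, 0.227] pointing down, gripper open.
Joint ranges: [-3.07, 3.07], [-1.43, 2.12], [-1.02, 1.25], [-3.03, 1.67], [-3.05, -0], [-3.03, 3.03]. Speed limits (rad/s): [2.39, 2.39, 3.01, 3.14, 3.14, 3.14].

INTERFACE

Orientations are given as [roll, pitch, yaw] about the fixed x, y, z axes, in that order (R = Rz(yaw) Ry(pitch) Rx(roll)).
In Python, from station import arm gives the robot as it stands. The module is installed in compiled form; this text tells all that it offers.
- The arm moves only by the tool carry_out, never from a script. Its argument "commands" is a list of rows, each a list of 4 numbers: the shift along the world's x, y, z in units of 50 mm (1.0 is 50 mm), then the turn about the world's z in units of 6 degrees (1.0 is 6 degrees). A call has exactly 10 rows; each row is the pose to reach, as a shift and turn from the pose commanded when the call began; what a row does not reach only later rows make up. A row lasts 1/8 s, in which the tool goes at most 62.5 mm and 10.7 degrees, less where a joint would pass 70% of its speed; a pose out of reach is approached as far as the arm can. A call with a gripper value outside its range is refused whole. "claw" is the closure, from 0 (fully open) to 1 (shut), set as the call begins (left out, the last holds). The fingers move at their own pace and stop on an object; "force" is the grip in N (left out, the last holds). Time passes only in rows, so rows that repeat a pose let the fingers close, or fill a call up. It gives the time, the measured TCP pose, the force, the opening and the grip force at its end, in the units of the state.
- arm.get_state(): the state, without advancing time (a new reading comes with each control period).
- arm.grab_frame(name): name is "side" or "top"; returns a dict with "pixels" (400x640x3 uint8, red, green, blue), "fx", "fy", "cx", "cy" (pixels), "eye" and "orientation" of the camera in the world. Camera axes: x right, y down, z forward; pixel columns grow to the right and rows downward; lengths in m; the calibration is good to about 2 mm. A picture is of the moment at which its call begins. There is no depth.
- arm.job_done(): hands the job in; it is judged then, once.
Trained networks look in a picture, given as the dict that the camera call returned (one of the last four; its "shot" number tells which), for a name from the list of things; names that differ only in an ending like _2 or _b are one class to them, and where a whole thing is asked for, a point or a joint stands for the part that bears it (a point fixed in the world has none). Each returns a list of dicts, best first, with "conf" (0 to 1); they miss things now and then, are a little off and sometimes report something else, mostly with a low value. They report only what shows in the picture. A call takes as long as a camera call. They do not tell look-alikes from the thing itself.
- arm.regions_of(picture, query): "pixels" (400x640 bool, what is visible of it) and "uv" ([column, row] in pixels, amid what is visible of it).
- arm.mark_of(picture, query): "uv" ([column, row] in pixels: a listed point, or the origin of a listed thing).
The state is a dict: "t": time; "q": joint angles; "qd": joint speeds; "joint_efforts": joint torques, N m; "eef_pos": TCP position; "ee_rot": TCP orientation; "force": force on the tool from outside, world axes, zero at the start; "moment": the same for the moment, N m; "width": finger opening in m; "gripper_force": force on a finger pad.
Only numpy, scipy, OpenCV 4.12 (cv2) and the standard library are available. Lean on these libraries where they do the work, as an engineer would, in place of code of your own. Each camera call takes 0.05 s, during which the arm holds its last target. There are 200 camera calls.

## Working session

There is one attempt and no reset: what is moved stays moved. The work goes in short steps, Python scripts to look and compute and a tool call to move; the robot and the scene stay as the last step left them, time stands still between calls to the robot, and variables do not carry over. Pictures are saved under pics/ and viewed, at most 10 in all, crops included, and the job is handed in when it is done.

Besides the shell and the picture viewer there is one more tool, called after "Request:" in YAML: its name, and indented under it one key for each argument. carry_out: Moves the arm, as the interface text tells. Its arguments: {"type":"object","properties":{"commands":{"type":"array","items":{"type":"array","items":{"type":"number"}}},"claw":{"type":"number"},"force":{"type":"number"}},"required":["commands"]}

```bash
mkdir -p pics; cat > h.py <<'E'
import numpy as np, cv2
from scipy.spatial.transform import Rotation as R
from station import arm
def cam(f):
    o=np.array(f["orientation"],float)
    M=o if o.shape==(3,3) else R.from_euler('xyz',o).as_matrix() if o.size==3 else None
    return M,np.array(f["eye"])
def ray(f,uv):
    M,e=cam(f); d=M@np.array([(uv[0]-f["cx"])/f["fx"],(uv[1]-f["cy"])/f["fy"],1]); return e,d/np.linalg.norm(d)
def tri(fa,ua,fb,ub):
    A=np.zeros((3,3));b=np.zeros(3)
    rs=[ray(fa,ua),ray(fb,ub)]
    for e,d in rs:
        P=np.eye(3)-np.outer(d,d);A+=P;b+=P@e
    p=np.linalg.solve(A,b)
    return p,[np.linalg.norm((np.eye(3)-np.outer(d,d))@(p-e)) for e,d in rs]
def proj(f,p):
    M,e=cam(f);c=M.T@(np.array(p)-e);return np.array([f["fx"]*c[0]/c[2]+f["cx"],f["fy"]*c[1]/c[2]+f["cy"]])
def save(f,n,box=None,s=1):
    im=cv2.cvtColor(f["pixels"],cv2.COLOR_RGB2BGR)
    if box: im=im[box[1]:box[3],box[0]:box[2]]
    cv2.imwrite("pics/"+n,cv2.resize(im,None,fx=s,fy=s,interpolation=cv2.INTER_CUBIC))
E
python3 - <<'E'
from h import *
np.set_printoptions(precision=4,suppress=True)
s=arm.grab_frame("side");t=arm.grab_frame("top")
for f in(s,t):print(f["eye"],f["orientation"],f["fx"],f["fy"],f["cx"],f["cy"],f["shot"])
save(s,"s0.png");save(t,"t0.png")
for n in "panel_home board_top end_stop panel_mid panel_top clamp_pivot clamp_grip stand_top small_clamp ink_bottle".split():
    a=arm.mark_of(s,n);b=arm.mark_of(t,n)
    print(n,[(np.round(x["uv"],1),round(x["conf"],2)) for x in a[:3]],[(np.round(x["uv"],1),round(x["conf"],2)) for x in b[:3]])
    for x in a[:2]:
        for y in b[:2]:
            p,r=tri(s,x["uv"],t,y["uv"]); print("   ",p,np.round(r[0]*1000,1))
print(arm.get_state())
E
```

```text
[ 0.1082 -0.9083  0.6884] [-2.0986 -0.0246 -0.4208] 397.9559200429916 397.9559200429916 322.9019886654381 200.0238654713577 1
[ 0.446  -0.0282  1.1202] [-3.0758 -0.0239 -1.545 ] 400.77037151899003 400.77037151899003 323.5562543002848 196.14373125661405 2
panel_home [(array([322. , 188.7]), 0.76), (array([313.6, 182.2]), 0.72)] [(array([241.2, 153.8]), 0.89)]
    [0.6187 0.1781 0.0347] 9.3
    [0.6008 0.1766 0.0656] 22.7
board_top [(array([311.9, 158.9]), 0.65)] [(array([260.6, 183.7]), 0.73)]
    [0.5338 0.0971 0.1938] 1.4
end_stop [(array([313.4, 181.4]), 0.96), (array([310. , 160.6]), 0.7)] [(array([214.8, 155.9]), 0.75)]
    [0.6143 0.2498 0.0286] 6.7
    [0.5953 0.2273 0.123 ] 10.8
panel_mid [(array([257.3, 314.3]), 0.8)] [(array([398.8, 296.7]), 0.77), (array([269.4, 163.1]), 0.67), (array([451.7, 190.1]), 0.3)]
    [ 0.2506 -0.2663  0.0118] 1.2
    [ 0.5097  0.1616 -0.4318] 161.3
panel_top [(array([232.1, 330.3]), 0.93), (array([317.4, 163.4]), 0.73)] [(array([276.4, 185.4]), 0.89), (array([404.6, 318.9]), 0.59), (array([262.9, 185.1]), 0.24)]
    [ 0.415   0.1266 -0.4366] 170.
[... 418 characters left out ...]
([388.8, 224.9]), 0.59)]
    [ 0.4482 -0.2236  0.0835] 3.6
ink_bottle [(array([399.1, 256.5]), 0.83), (array([315.9, 165.3]), 0.54)] [(array([374.7, 134. ]), 0.87)]
    [ 0.6951 -0.1908 -0.011 ] 9.4
    [ 0.5464 -0.1223  0.2931] 89.5
{'t': 1.1, 'q': array([ 1.5701,  0.3586,  0.0119,  0.    , -1.2241, -0.2881]), 'qd': array([ 0.0005,  0.0006, -0.0017,  0.0008,  0.0004, -0.0014]), 'joint_efforts': array([  0.    , -58.24  ,  29.33  ,   7.0026,   0.0126,  -0.    ]), 'eef_pos': array([0.1923, 0.647 , 0.2266]), 'ee_rot': array([ 3.1416, -0.    , -0.2888]), 'force': array([-0.2234, -0.1703,  0.467 ]), 'moment': array([-0.0097, -0.034 , -0.0353]), 'gripper_force': 0.0, 'width': 0.08742397376957951}
```

View images.

View pics/s0.png

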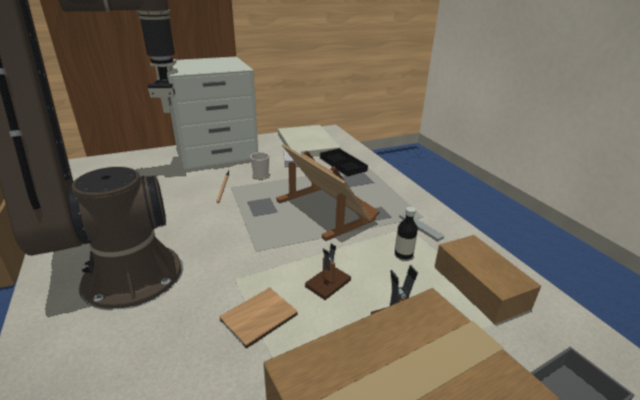

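View pics/t0.png

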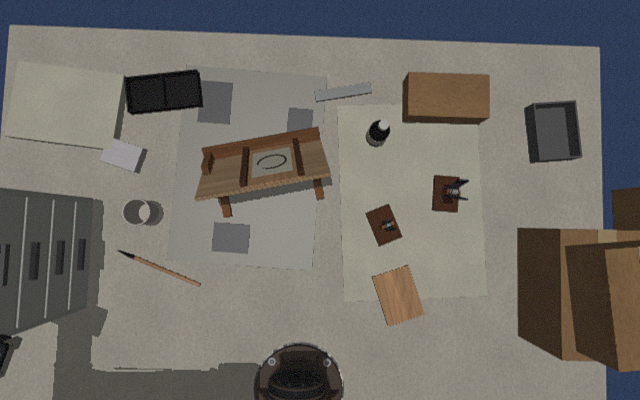

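```bash
python3 - <<'E'
import cv2
im=cv2.imread("pics/t0.png")
cv2.imwrite("pics/t0e.png",cv2.resize(im[120:220,185:345],None,fx=5,fy=5,interpolation=cv2.INTER_CUBIC))
c=cv2.resize(im[165:250,365:485],None,fx=6,fy=6,interpolation=cv2.INTER_CUBIC)
cv2.imwrite("pics/t0c.png",c)
E
```

```text
(no output)
```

View pics/t0e.png

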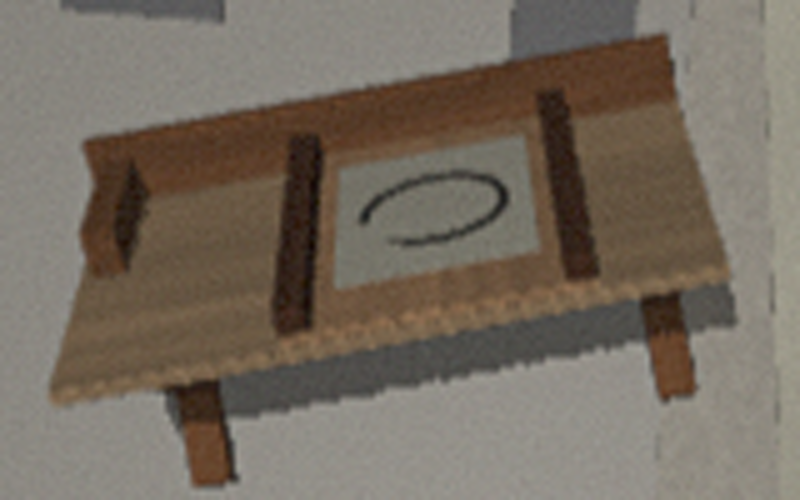

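View pics/t0c.png

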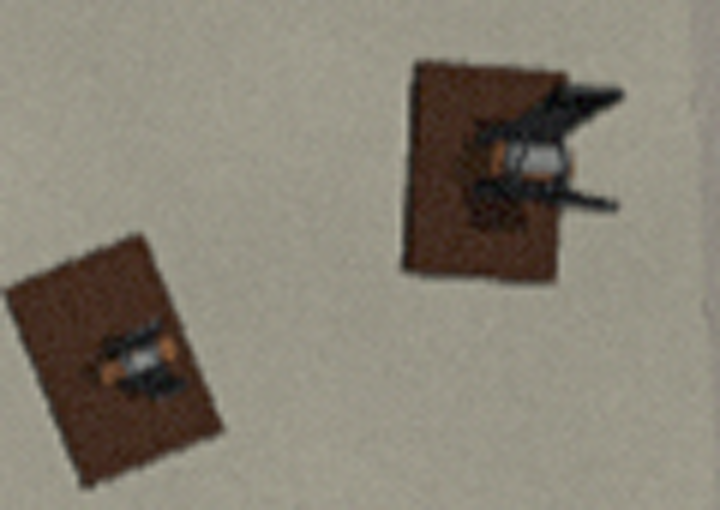

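Top view: ledge corners at full-image (201.6,148.6)/(318.6,127.2), board top corners (195.4,200)/(331,173.6), panel battens between columns 240 and 305. In the clamp crop the large clamp's base corners are near (434,175), (459,178), (457.5,212), (432,210), with the handles opening roughly along world x.

```bash
cat > fit.py <<'E'
from h import *
from scipy.optimize import least_squares
np.set_printoptions(precision=4,suppress=True)
# use cached calibration of the top camera
f=dict(eye=[0.446,-0.0282,1.1202],orientation=[-3.0758,-0.0239,-1.545],fx=400.770,fy=400.770,cx=323.556,cy=196.144)
c,s=np.cos(.61),np.sin(.61); n=np.array([c,0,s]);u=np.array([-s,0,c]);yv=np.array([0,1,0])
g=lambda a,b,d:a*yv+b*u+d*n   # along y, up slope, off face; origin = middle of board foot
E=lambda v:np.array([185+v[0]/5,120+v[1]/5])
bp=[((.16,0,.036),(83,143)),((-.16,0,.036),(668,36)),((-.16,.2,0),(729,268)),((.16,.2,-.008),(52,402)),((-.16,0,0),(678,100)),((-.16,.2,-.008),(731,280))]
pp=[((.075,.2,.02),(275,333)),((.075,0,.02),(292,135)),((-.075,.2,.02),(600,275)),((-.075,0,.02),(566,90))]
def T(P,l): return R.from_euler('z',P[2]).apply(l)+[P[0],P[1],.03]
def res(P):
    r=[proj(f,T(P,g(*a)))-E(b) for a,b in bp]+[proj(f,T(P,g(*a)+P[3]*yv))-E(b) for a,b in pp]
    return np.ravel(r)
o=least_squares(res,[.62,.1,.2,0.],loss='soft_l1');P=o.x
if __name__=="__main__":
    print("easel foot mid x,y,yaw,panel y",P,"\n",res(P).reshape(-1,2))
    print("foot",T(P,g(0,0,0)),"board_top",T(P,g(0,.2,0)),"panel_top",T(P,g(P[3],.2,-.001)),"stop end y local .142 -> panel home y .067")
    C=lambda v:np.array([365+v[0]/6,165+v[1]/6])
    sp=[((.05,.035),(417,62)),((.05,-.035),(566,75)),((-.05,-.035),(555,282)),((-.05,.035),(403,270))]
    rs=lambda Q:np.ravel([proj(f,R.from_euler('z',Q[2]).apply([a[0],a[1],.015])+[Q[0],Q[1],0])-C(b) for a,b in sp])
    q=least_squares(rs,[.45,-.35,0]).x;print("stand",q,rs(q))
    print("tongue top px",proj(f,[q[0],q[1],.075]),"clamp mark grip",proj(f,[q[0],q[1],.127]))
E
python3 fit.py
```

```text
easel foot mid x,y,yaw,panel y [ 0.6391  0.1157  0.2102 -0.0256] 
 [[-0.2416  0.3883]
 [ 0.3039  0.82  ]
 [ 0.1713  0.0581]
 [-0.1205  1.1475]
 [ 0.1696  0.195 ]
 [ 0.2057  0.6404]
 [-0.2616 -4.1129]
 [ 0.3     0.0858]
 [-0.5495 -4.2901]
 [ 0.0771 -0.6775]]
foot [0.6391 0.1157 0.03  ] board_top [0.5271 0.0918 0.1939] panel_top [0.5316 0.0666 0.1934] stop end y local .142 -> panel home y .067
stand [ 0.5358 -0.3933 -0.0554] [ 0.0523 -0.5127  0.0373 -0.5892 -0.2247  0.5755  0.1374  0.514 ]
tongue top px [453.359  192.0151] clamp mark grip [460.5556 190.4388]
```

```bash
cat > loc.py <<'E'
from fit import *
def W(x,y,z): return R.from_euler('z',P[2]).apply([x,y,0])+[P[0],P[1],z]
E
python3 - <<'E'
from loc import *
for a in [(-.0396,-.155,.30),(-.0396,-.155,.116),(-.0396,-.032,.116)]: print(W(*a),(W(*a)-[.1923,.647,.2266])/.05)
E
```

```text
[ 0.6328 -0.0441  0.3   ] [  8.8092 -13.8225   1.468 ]
[ 0.6328 -0.0441  0.116 ] [  8.8092 -13.8225  -2.212 ]
[0.6071 0.0762 0.116 ] [  8.2959 -11.4166  -2.212 ]
```

Request:
carry_out:
  commands:
    - [0, 0, 1.2, 0]
    - [0.5, -0.9, 1.5, 1]
    - [1.1, -1.9, 1.5, 2]
    - [1.7, -2.9, 1.5, 3]
    - [2.4, -3.9, 1.5, 4]
    - [3.1, -4.9, 1.5, 4.77]
    - [3.8, -5.9, 1.5, 4.77]
    - [4.4, -6.9, 1.5, 4.77]
    - [5.0, -7.9, 1.5, 4.77]
    - [5.6, -8.9, 1.5, 4.77]
  claw: 1
  force: 20

```text
t: 2.35
eef_pos: [0.4729, 0.2003, 0.302]
ee_rot: [-3.141, -0.001, 0.211]
force: [1.7, 0.7, 0.3]
width: 0.001
gripper_force: 0.0
```

Request:
carry_out:
  commands:
    - [0.6, -1, 0, 0]
    - [1.2, -2, 0, 0]
    - [1.8, -3, 0, 0]
    - [2.4, -4, 0, 0]
    - [3.21, -4.92, -0.2, 0]
    - [3.21, -4.92, -0.8, 0]
    - [3.21, -4.92, -1.7, 0]
    - [3.21, -4.92, -2.5, 0]
    - [3.21, -4.92, -3.2, 0]
    - [3.21, -4.92, -3.71, 0]

```text
t: 3.6
eef_pos: [0.6321, -0.0441, 0.1144]
ee_rot: [-3.142, 0.001, 0.211]
force: [0.0, 0.2, -0.0]
width: 0.0005
gripper_force: 0.0
```

Request:
carry_out:
  commands:
    - [-0.02, 0.12, 0, 0]
    - [-0.05, 0.24, 0, 0]
    - [-0.08, 0.36, 0, 0]
    - [-0.1, 0.48, 0, 0]
    - [-0.13, 0.6, 0, 0]
    - [-0.16, 0.73, 0, 0]
    - [-0.18, 0.85, 0, 0]
    - [-0.21, 0.97, 0, 0]
    - [-0.23, 1.09, 0, 0]
    - [-0.26, 1.2, 0, 0]

```text
t: 4.85
eef_pos: [0.6196, 0.0162, 0.1161]
ee_rot: [3.141, 0.0, 0.211]
force: [-0.6, -3.1, 0.5]
width: 0.0005
gripper_force: 1.5
```

Request:
carry_out:
  commands:
    - [-0.02, 0.12, 0, 0]
    - [-0.05, 0.24, 0, 0]
    - [-0.08, 0.36, 0, 0]
    - [-0.1, 0.48, 0, 0]
    - [-0.13, 0.6, 0, 0]
    - [-0.16, 0.73, 0, 0]
    - [-0.18, 0.83, 0, 0]
    - [-0.2, 0.93, 0, 0]
    - [-0.21, 0.98, 0, 0]
    - [-0.22, 1.02, 0, 0]

```text
t: 6.1
eef_pos: [0.6087, 0.0671, 0.1161]
ee_rot: [3.142, 0.0, 0.211]
force: [-0.6, -4.8, 1.8]
width: 0.0007
gripper_force: 1.6
```

```bash
python3 - <<'E'
from h import *
t=arm.grab_frame("top");save(t,"t1.png",(185,110,345,210),5);print(arm.get_state()["force"],arm.get_state()["t"])
E
```

```text
[-0.99028129 -2.55625243  0.72592663] 6.15
```

View pics/t1.png

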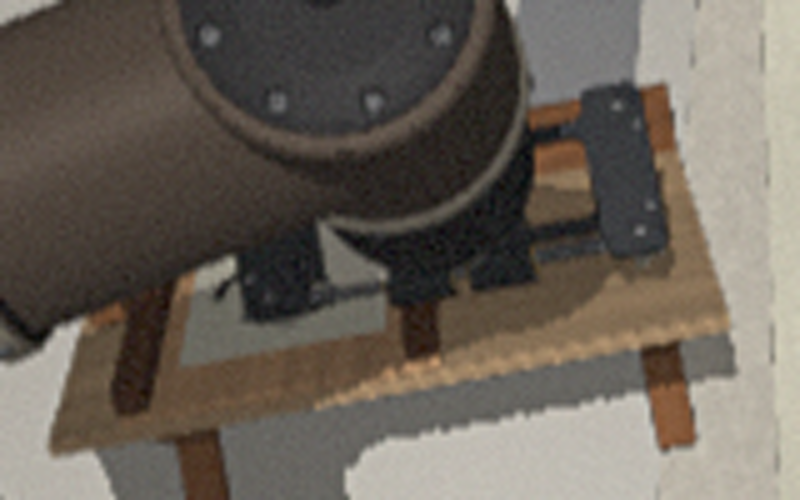

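The panel has slid to near the stop (left batten at about (130,350) in the crop), standing flat.

Request:
carry_out:
  commands:
    - [0, 0.03, 0, 0]
    - [-0.01, 0.06, 0, 0]
    - [-0.02, 0.09, 0, 0]
    - [-0.03, 0.12, 0, 0]
    - [-0.03, 0.14, 0, 0]
    - [-0.03, 0.16, 0, 0]
    - [-0.04, 0.17, 0, 0]
    - [-0.04, 0.18, 0, 0]
    - [-0.04, 0.18, 0, 0]
    - [-0.04, 0.18, 0, 0]

```text
t: 7.4
eef_pos: [0.6068, 0.0761, 0.116]
ee_rot: [-3.142, -0.0, 0.211]
force: [0.3, -1.8, 0.1]
width: 0.0005
gripper_force: 1.0
```

Request:
carry_out:
  commands:
    - [0, 0.01, 0, 0]
    - [0, 0.02, 0, 0]
    - [-0.01, 0.03, 0, 0]
    - [-0.01, 0.04, 0, 0]
    - [-0.01, 0.05, 0, 0]
    - [-0.01, 0.05, 0, 0]
    - [-0.02, 0.06, 0, 0]
    - [-0.02, 0.06, 0, 0]
    - [-0.02, 0.06, 0, 0]
    - [-0.02, 0.06, 0, 0]

```text
t: 8.65
eef_pos: [0.6061, 0.0771, 0.1163]
ee_rot: [3.139, 0.0, 0.211]
force: [2.6, -11.8, 1.8]
width: 0.0003
gripper_force: 6.2
```

Request:
carry_out:
  commands:
    - [0.05, -0.2, 0, 0]
    - [0.08, -0.4, 0.1, 0]
    - [0.08, -0.4, 0.6, 0]
    - [0.08, -0.8, 1.6, 0]
    - [0, -1.6, 2.6, 0]
    - [0, -2.6, 2.8, 0]
    - [-0.2, -3.8, 2.8, 0]
    - [-0.5, -5, 2.8, 0]
    - [-0.8, -6.2, 2.8, 0]
    - [-1, -7.4, 2.8, 0]
  claw: 0

```text
t: 9.9
eef_pos: [0.5552, -0.2928, 0.2569]
ee_rot: [3.141, -0.002, 0.211]
force: [1.4, 0.5, 0.7]
width: 0.0871
gripper_force: 0.0
```

```bash
python3 - <<'E'
from h import *
np.set_printoptions(precision=4,suppress=True)
t=arm.grab_frame("top");save(t,"t2.png",(185,110,345,210),5);s=arm.get_state();print(s["q"],s["eef_pos"],s["ee_rot"],s["t"],s["width"])
for f in(t,arm.grab_frame("side")):
  for n in("clamp_grip","clamp_pivot","panel_top"):print(n,[(np.round(x["uv"],1),round(x["conf"],2)) for x in arm.mark_of(f,n)[:2]])
E
```

```text
[-0.184   0.2664 -0.0517  0.0014 -1.2525  1.9622] [ 0.5536 -0.2987  0.2564] [3.1402 0.0003 0.2078] 9.95 0.08732230890382571
clamp_grip [(array([456.8, 192.7]), 0.71)]
clamp_pivot [(array([456.1, 189.1]), 0.7), (array([263.3, 183.7]), 0.54)]
panel_top [(array([405.6, 320. ]), 0.9), (array([236. , 192.7]), 0.77)]
clamp_grip [(array([400.8, 278.1]), 0.83), (array([399.8, 294.9]), 0.31)]
clamp_pivot [(array([401., 294.]), 0.56)]
panel_top [(array([298. , 154.1]), 0.64), (array([230.2, 328.2]), 0.58)]
```

View pics/t2.png

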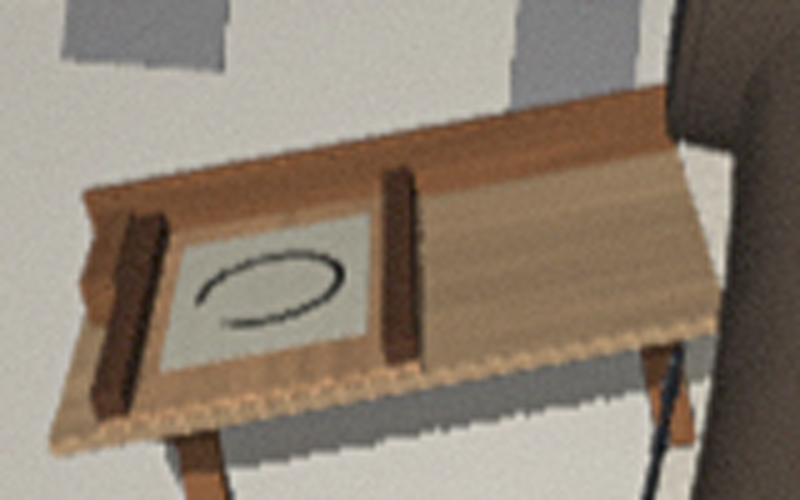

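Panel is flush against the stop (batten at (130,310) in crop touching it) and flat. Now to the clamp.

Request:
carry_out:
  commands:
    - [0, -0.2, 0, -1.7]
    - [-0.1, -0.4, 0, -3.4]
    - [-0.1, -0.6, 0, -5.1]
    - [-0.2, -0.9, 0, -6.8]
    - [-0.2, -1.2, 0, -8.5]
    - [-0.3, -1.5, 0, -10.2]
    - [-0.3, -1.8, 0, -11.9]
    - [-0.4, -2.05, 0, -13.6]
    - [-0.4, -2.05, 0, -15.3]
    - [-0.4, -2.05, 0, -17]

```text
t: 11.55
eef_pos: [0.5365, -0.3923, 0.2562]
ee_rot: [-3.141, 0.0, -1.574]
force: [-0.4, -0.5, 0.3]
width: 0.0873
gripper_force: 0.0
```

Request:
carry_out:
  commands:
    - [0, 0, 0, -0.5]
    - [0, 0, -0.3, -0.5]
    - [0, 0, -0.6, -0.5]
    - [0, 0, -0.9, -0.5]
    - [0, 0, -1.2, -0.5]
    - [0, 0, -1.5, -0.5]
    - [0, 0, -1.5, -0.5]
    - [0, 0, -1.5, -0.5]
    - [0, 0, -1.5, -0.5]
    - [0, 0, -1.5, -0.5]

```text
t: 12.8
eef_pos: [0.536, -0.3936, 0.1816]
ee_rot: [-3.141, -0.0, -1.622]
force: [-0.2, -0.2, -0.6]
width: 0.0873
gripper_force: 0.0
```

```bash
python3 - <<'E'
from h import *
np.set_printoptions(precision=4,suppress=True)
s=arm.get_state();print(s["q"],s["eef_pos"],s["ee_rot"],s["t"],s["force"])
f=arm.grab_frame("side");save(f,"s2.png",(340,180,500,330),4)
E
```

```text
[-0.3408  0.3708 -0.0748  0.0001 -1.1242  0.2897] [ 0.536  -0.3936  0.1816] [-3.1407 -0.0004 -1.6219] 12.8 [-0.2263 -0.1689 -0.6269]
```

View pics/s2.png

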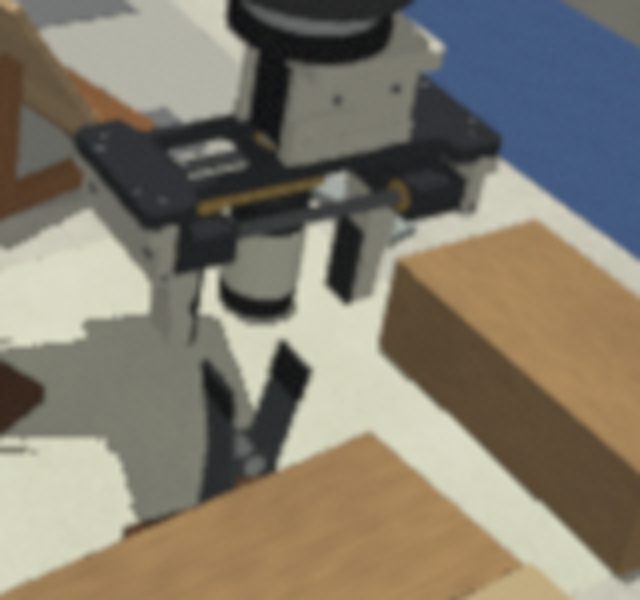

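The fingers (about (180,310) and (360,260) in the crop) straddle the clamp's handles (210–300, 350–400) with room to spare.

Request:
carry_out:
  commands:
    - [0, 0, -0.3, 0]
    - [0, 0, -0.6, 0]
    - [0, 0, -0.9, 0]
    - [0, 0, -1.13, 0]
    - [0, 0, -1.13, 0]
    - [0, 0, -1.13, 0]
    - [0, 0, -1.13, 0]
    - [0, 0, -1.13, 0]
    - [0, 0, -1.13, 0]
    - [0, 0, -1.13, 0]

```text
t: 14.1
eef_pos: [0.5358, -0.3935, 0.1247]
ee_rot: [-3.141, -0.0, -1.622]
force: [-0.2, 0.3, 0.2]
width: 0.0879
gripper_force: 0.0
```

Request:
carry_out:
  commands:
    - [0, 0, 0, 0]
    - [0, 0, 0, 0]
    - [0, 0, 0, 0]
    - [0, 0, 0, 0]
    - [0, 0, 0, 0]
    - [0, 0, 0, 0]
    - [0, 0, 0, 0]
    - [0, 0, 0, 0]
    - [0, 0, 0, 0]
    - [0, 0, 0, 0]
  claw: 1
  force: 25

```text
t: 15.35
eef_pos: [0.5357, -0.3936, 0.1247]
ee_rot: [-3.142, -0.0, -1.622]
force: [0.5, -0.4, 2.6]
width: 0.0295
gripper_force: 24.8
```

Request:
carry_out:
  commands:
    - [0, 0, 0.3, 0]
    - [0, 0, 0.8, 0]
    - [0, 0, 1.5, 0]
    - [0, 0, 2.3, 0]
    - [0, 0, 3.1, 0]
    - [0, 0.3, 3.9, 0]
    - [0, 1, 3.9, 0.5]
    - [0, 1.8, 3.9, 1]
    - [-0.1, 2.6, 3.9, 1.5]
    - [-0.1, 3.4, 3.9, 2]

```text
t: 16.6
eef_pos: [0.5302, -0.2223, 0.3206]
ee_rot: [-3.141, -0.0, -1.411]
force: [1.4, 0.2, -1.0]
width: 0.0292
gripper_force: 24.8
```

Request:
carry_out:
  commands:
    - [0, 0.9, 0, 0.5]
    - [0, 1.8, 0, 0.5]
    - [0, 2.7, 0, 0.5]
    - [-0.1, 3.6, 0, 0.5]
    - [-0.1, 4.5, 0, 0.5]
    - [-0.2, 5.4, 0, 0.5]
    - [-0.26, 6.3, 0, 0.5]
    - [-0.26, 7, 0, 0.5]
    - [-0.26, 7.4, 0, 0.5]
    - [-0.26, 7.62, 0, 0.5]

```text
t: 17.85
eef_pos: [0.5176, 0.1582, 0.3199]
ee_rot: [-3.141, 0.0, -1.359]
force: [-0.4, 0.3, 0.1]
width: 0.0298
gripper_force: 24.8
```

```bash
python3 - <<'E'
from h import *
np.set_printoptions(precision=4,suppress=True)
f=arm.grab_frame("side");save(f,"s3.png",(255,70,405,220),4)
s=arm.get_state();print(s["q"],s["eef_pos"],s["ee_rot"],s["t"],s["force"],s["width"])
E
```

```text
[ 0.6593  0.0895 -0.1284 -0.0001 -1.3527 -0.448 ] [0.5178 0.1587 0.3197] [-3.1415  0.0002 -1.3596] 17.9 [ 0.2139  0.9519 -1.0318] 0.029382947037824736
```

View pics/s3.png

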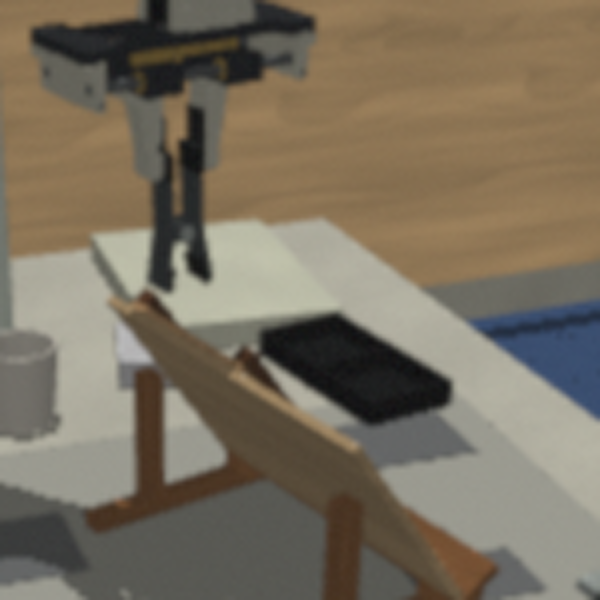

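The clamp hangs vertically, jaws open, tips at about (165,288) and (207,280) in the crop, above the board's top edge. I check that against the model.

```bash
python3 - <<'E'
from loc import *
f=dict(eye=[.1082,-.9083,.6884],orientation=[-2.0986,-.0246,-.4208],fx=397.956,fy=397.956,cx=322.902,cy=200.024)
cr=lambda p:(proj(f,p)-[255,70])*4
for y in(-.16,.16):
  print("board top corners crop",y,[cr(T(P,g(y,.2,d))) for d in(0,-.008)],"foot",cr(T(P,g(y,0,-.008))))
a=R.from_euler('z',P[2]); tip=np.array([.5178,.1587,.3197-.085])
for sx in(-.015,.015):
  for sy in(-.013,.013): print("tip",sx,sy,cr(tip+a.apply([sx,sy,0])))
print("local of tcp",a.inv().apply(np.array([.5178,.1587,0])-[P[0],P[1],0]))
E
```

```text
board top corners crop -0.16 [array([354.5884, 442.5235]), array([346.6583, 451.0348])] foot [453.7089 602.4937]
board top corners crop 0.16 [array([108.554 , 290.9306]), array([101.7679, 297.8607])] foot [216.5787 441.1806]
tip -0.015 -0.013 [168.4313 287.8751]
tip -0.015 0.013 [149.862  277.0239]
tip 0.015 -0.013 [201.5519 279.834 ]
tip 0.015 0.013 [182.7347 269.2376]
local of tcp [-0.1097  0.0673  0.    ]
```

Request:
carry_out:
  commands:
    - [0.03, 0.01, -0.2, 0]
    - [0.03, 0.01, -0.4, 0]
    - [0.03, 0.01, -0.6, 0]
    - [0.03, 0.01, -0.75, 0]
    - [0.03, 0.01, -0.85, 0]
    - [0.03, 0.01, -0.95, 0]
    - [0.03, 0.01, -1.03, 0]
    - [0.03, 0.01, -1.03, 0]
    - [0.03, 0.01, -1.03, 0]
    - [0.03, 0.01, -1.03, 0]

```text
t: 19.15
eef_pos: [0.5192, 0.1581, 0.2682]
ee_rot: [-3.141, 0.0, -1.36]
force: [-0.8, 0.4, -1.3]
width: 0.0297
gripper_force: 24.8
```

```bash
python3 - <<'E'
from h import *
np.set_printoptions(precision=4,suppress=True)
f=arm.grab_frame("side");save(f,"s4.png",(270,90,350,170),7)
s=arm.get_state();print(s["eef_pos"],s["ee_rot"],s["t"],s["force"],s["moment"],s["width"])
E
```

```text
[0.5192 0.158  0.2682] [-3.1415  0.0001 -1.3601] 19.2 [-0.7191 -0.4326 -0.8363] [-0.0098  0.2034 -0.0279] 0.029745454004707017
```

View pics/s4.png

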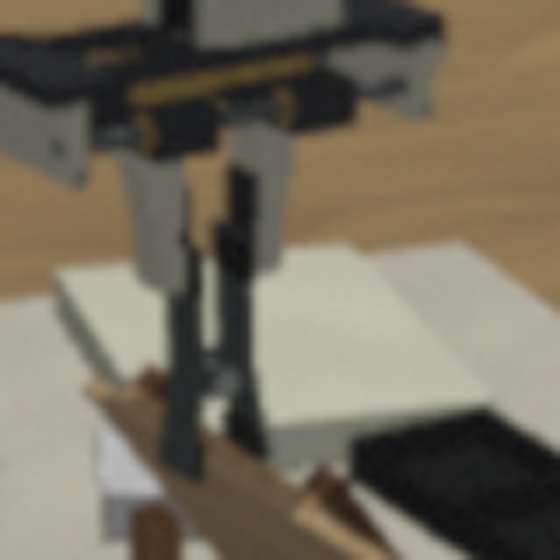

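The jaws straddle the top edge: the back jaw (180,475) is behind the board and the front jaw (250,450) is hidden in front of the panel. Now easing down, then tilting the clamp against the edge.

Request:
carry_out:
  commands:
    - [0, 0, -0.02, 0]
    - [0, 0, -0.04, 0]
    - [0, 0, -0.06, 0]
    - [0, 0, -0.08, 0]
    - [0, 0, -0.1, 0]
    - [0, 0, -0.12, 0]
    - [0, 0, -0.12, 0]
    - [0, 0, -0.12, 0]
    - [0, 0, -0.12, 0]
    - [0, 0, -0.12, 0]

```text
t: 20.45
eef_pos: [0.5191, 0.158, 0.2619]
ee_rot: [3.141, -0.0, -1.36]
force: [-3.2, -0.7, 0.0]
width: 0.0293
gripper_force: 24.7
```

Request:
carry_out:
  commands:
    - [-0.02, 0, 0, 0]
    - [-0.04, -0.01, 0, 0]
    - [-0.04, -0.01, -0.02, 0]
    - [-0.04, -0.01, -0.04, 0]
    - [-0.04, -0.01, -0.06, 0]
    - [-0.04, -0.01, -0.08, 0]
    - [-0.04, -0.01, -0.1, 0]
    - [-0.04, -0.01, -0.1, 0]
    - [-0.04, -0.01, -0.1, 0]
    - [-0.04, -0.01, -0.1, 0]

```text
t: 21.7
eef_pos: [0.5186, 0.1578, 0.2599]
ee_rot: [-3.137, 0.0, -1.359]
force: [-3.5, -1.0, 14.3]
width: 0.0294
gripper_force: 24.9
```

Request:
carry_out:
  commands:
    - [0, 0, 0.1, 0]
    - [-0.06, -0.01, 0.12, 0]
    - [-0.12, -0.03, 0.13, 0]
    - [-0.18, -0.04, 0.14, 0]
    - [-0.24, -0.05, 0.14, 0]
    - [-0.3, -0.06, 0.14, 0]
    - [-0.36, -0.08, 0.14, 0]
    - [-0.42, -0.09, 0.14, 0]
    - [-0.48, -0.1, 0.14, 0]
    - [-0.48, -0.1, 0.14, 0]

```text
t: 22.95
eef_pos: [0.4958, 0.1537, 0.2654]
ee_rot: [-3.135, 0.001, -1.36]
force: [8.0, 1.4, 0.3]
width: 0.0319
gripper_force: 26.3
```

Request:
carry_out:
  commands:
    - [-0.04, -0.01, 0, 0]
    - [-0.08, -0.02, 0, 0]
    - [-0.12, -0.03, 0, 0]
    - [-0.16, -0.04, 0, 0]
    - [-0.2, -0.05, 0, 0]
    - [-0.24, -0.05, 0, 0]
    - [-0.24, -0.05, 0, 0]
    - [-0.24, -0.05, 0, 0]
    - [-0.24, -0.05, 0, 0]
    - [-0.24, -0.05, 0, 0]

```text
t: 24.2
eef_pos: [0.4838, 0.1512, 0.2653]
ee_rot: [-3.135, 0.001, -1.36]
force: [7.6, 0.6, 0.1]
width: 0.033
gripper_force: 26.8
```

```bash
cat > tilt.py <<'E'
from loc import *
st=arm.get_state();print(st["eef_pos"],st["force"],st["width"],st["t"])
a=R.from_euler('z',P[2]);pl=[]
for cn in("side","top"):
  f=arm.grab_frame(cn)
  for nm in("clamp_pivot","clamp_grip"):
    for x in arm.mark_of(f,nm)[:2]:
      # intersect ray with vertical plane local y=.066
      e,d=ray(f,x["uv"]);el=a.inv().apply(e-[P[0],P[1],0]);dl=a.inv().apply(d)
      p=el+dl*(.066-el[1])/dl[1] if cn=="side" else el+dl*(.21-el[2])/dl[2]
      print(cn,nm,round(x["conf"],2),np.round(x["uv"],1),"local rel edge mm",(p-[-.1155,0,.193])*1000)
save(arm.grab_frame("side"),"s_last.png",(270,90,350,170),7)
E
python3 tilt.py
```

```text
[0.4838 0.1512 0.2653] [7.5948 0.6179 0.0976] 0.03295828253194551 24.2
side clamp_pivot 0.55 [293.8 146.6] local rel edge mm [-13.877  66.     23.645]
side clamp_grip 0.53 [291.2 134. ] local rel edge mm [-22.4335  66.      65.892 ]
top clamp_pivot 0.59 [234.9 196. ] local rel edge mm [-11.5973  64.6545  17.    ]
top clamp_pivot 0.39 [213.2 157.7] local rel edge mm [83.4527 98.2071 17.    ]
top clamp_grip 0.38 [225.7 199. ] local rel edge mm [-14.5371  86.1707  17.    ]
```

Request:
carry_out:
  commands:
    - [-0.03, 0, -0.02, 0]
    - [-0.06, -0.01, -0.04, 0]
    - [-0.08, -0.02, -0.06, 0]
    - [-0.1, -0.02, -0.08, 0]
    - [-0.12, -0.03, -0.1, 0]
    - [-0.12, -0.03, -0.12, 0]
    - [-0.12, -0.03, -0.14, 0]
    - [-0.12, -0.03, -0.16, 0]
    - [-0.12, -0.03, -0.16, 0]
    - [-0.12, -0.03, -0.16, 0]
  claw: 1
  force: 20

```text
t: 25.8
eef_pos: [0.4782, 0.1497, 0.2588]
ee_rot: [-3.134, 0.001, -1.359]
force: [5.2, 0.2, 8.9]
width: 0.0339
gripper_force: 24.2
```

```bash
python3 tilt.py
```

```text
[0.4782 0.1497 0.2588] [5.181  0.1876 8.8891] 0.0338691409908571 25.8
side clamp_pivot 0.72 [294.1 148.6] local rel edge mm [-12.8908  66.      16.8631]
side clamp_grip 0.56 [293.5 138.6] local rel edge mm [-14.5702  66.      49.6634]
top clamp_pivot 0.43 [232.4 194.9] local rel edge mm [-8.112  69.7724 17.    ]
top clamp_grip 0.57 [229.1 201.9] local rel edge mm [-22.407  79.752  17.   ]
```

Request:
carry_out:
  commands:
    - [0, 0, -0.03, 0]
    - [0, 0, -0.06, 0]
    - [0, 0, -0.09, 0]
    - [0, 0, -0.12, 0]
    - [0, 0, -0.15, 0]
    - [0, 0, -0.18, 0]
    - [0, 0, -0.2, 0]
    - [0, 0, -0.2, 0]
    - [0, 0, -0.2, 0]
    - [0, 0, -0.2, 0]

```text
t: 27.4
eef_pos: [0.4781, 0.1497, 0.2486]
ee_rot: [-3.134, 0.001, -1.359]
force: [4.6, 1.3, 8.9]
width: 0.0339
gripper_force: 24.5
```

```bash
python3 tilt.py
```

```text
[0.4781 0.1497 0.2486] [4.6006 1.3228 8.9292] 0.03387512557637595 27.4
side clamp_pivot 0.52 [295.  151.8] local rel edge mm [-9.7756 66.      5.5626]
side clamp_grip 0.57 [289.2 139.3] local rel edge mm [-29.7566  66.      50.6627]
side clamp_grip 0.56 [299.7 154. ] local rel edge mm [ 7.4025 66.     -5.8663]
top clamp_pivot 0.5 [235.9 196.5] local rel edge mm [-13.1255  62.6305  17.    ]
top clamp_pivot 0.4 [453.8 192.6] local rel edge mm [ -94.7931 -428.4128   17.    ]
top clamp_grip 0.35 [230.2 204.3] local rel edge mm [-28.214   78.2332  17.    ]
top clamp_grip 0.27 [233.8 194.6] local rel edge mm [-8.0139 66.555  17.    ]
```

Request:
carry_out:
  commands:
    - [0, 0, -0.02, 0]
    - [0, 0, -0.04, 0]
    - [0.01, 0, -0.06, 0]
    - [0.01, 0, -0.06, 0]
    - [0.01, 0, -0.06, 0]
    - [0.01, 0, -0.06, 0]
    - [0.01, 0, -0.06, 0]
    - [0.01, 0, -0.06, 0]
    - [0.01, 0, -0.06, 0]
    - [0.01, 0, -0.06, 0]

```text
t: 29.0
eef_pos: [0.4785, 0.1497, 0.2455]
ee_rot: [-3.134, 0.001, -1.359]
force: [4.3, 1.5, 7.9]
width: 0.0339
gripper_force: 24.6
```

Request:
carry_out:
  commands:
    - [0, 0, -0.02, 0]
    - [0, 0, -0.04, 0]
    - [0, 0, -0.04, 0]
    - [0, 0, -0.04, 0]
    - [0, 0, -0.04, 0]
    - [0, 0, -0.04, 0]
    - [0, 0, -0.04, 0]
    - [0, 0, -0.04, 0]
    - [0, 0, -0.04, 0]
    - [0, 0, -0.04, 0]

```text
t: 30.25
eef_pos: [0.4784, 0.1497, 0.2435]
ee_rot: [-3.134, 0.001, -1.359]
force: [3.5, 1.3, 8.6]
width: 0.0341
gripper_force: 24.7
```

```bash
python3 tilt.py
```

```text
[0.4784 0.1497 0.2435] [3.5156 1.3162 8.6335] 0.034134854600658175 30.25
side clamp_pivot 0.81 [295.4 151.6] local rel edge mm [-8.3141 66.      5.8845]
side clamp_grip 0.72 [291.3 140.7] local rel edge mm [-22.467  66.     44.632]
top clamp_pivot 0.45 [233.8 194.6] local rel edge mm [-8.0139 66.555  17.    ]
top clamp_grip 0.54 [231.8 203.7] local rel edge mm [-27.5313  74.4654  17.    ]
```

Request:
carry_out:
  commands:
    - [0, 0, 0, 0]
    - [0, 0, 0, 0]
    - [0, 0, 0, 0]
    - [0, 0, 0, 0]
    - [0, 0, 0, 0]
    - [0, 0, 0, 0]
    - [0, 0, 0, 0]
    - [0, 0, 0, 0]
    - [0, 0, 0, 0]
    - [0, 0, 0, 0]
  claw: 0

```text
t: 31.85
eef_pos: [0.4757, 0.1485, 0.2411]
ee_rot: [3.142, 0.0, -1.36]
force: [0.9, 0.1, -0.0]
width: 0.0876
gripper_force: 0.0
```

```bash
python3 tilt.py
```

```text
[0.4757 0.1485 0.2411] [ 0.9072  0.0881 -0.047 ] 0.0875717150510371 31.85
side clamp_pivot 0.51 [298.7 152.3] local rel edge mm [ 3.7426 66.      0.7163]
side clamp_grip 0.54 [291.1 142. ] local rel edge mm [-23.2491  66.      40.6314]
top clamp_pivot 0.36 [263.1 183.3] local rel edge mm [ 5.3272 -2.9646 17.    ]
```

Request:
carry_out:
  commands:
    - [0, 0, 0.2, 0]
    - [0, 0, 0.5, 0]
    - [0, 0, 1, 0]
    - [0, 0, 1.7, 0]
    - [0, 0, 2.5, 0]
    - [0, -0.8, 3, 0]
    - [0, -1.8, 3, 0]
    - [0, -2.8, 3, 0]
    - [0, -3.8, 3, 0]
    - [0, -4.8, 3, 0]

```text
t: 33.45
eef_pos: [0.4755, -0.0931, 0.3926]
ee_rot: [-3.14, -0.0, -1.36]
force: [0.3, 0.6, -0.6]
width: 0.0874
gripper_force: 0.0
```

```bash
python3 tilt.py; python3 - <<'E'
from h import *
s=arm.grab_frame("side");t=arm.grab_frame("top")
save(s,"a.png",(270,110,390,230),4.5);save(t,"b.png",(185,110,345,230),3.5)
a=cv2.imread("pics/a.png");b=cv2.imread("pics/b.png")
b=cv2.resize(b,(400,300));a=cv2.resize(a,(400,400));c=np.zeros((400,800,3),np.uint8);c[:,:400]=a;c[:300,400:]=b;cv2.imwrite("pics/fin.png",c)
E
```

```text
[ 0.4755 -0.0931  0.3926] [ 0.3475  0.569  -0.6271] 0.08744196045676521 33.45
side clamp_pivot 0.68 [298.1 151.7] local rel edge mm [ 1.5502 66.      3.2392]
side clamp_grip 0.64 [289.6 141.5] local rel edge mm [-28.501   66.      43.3766]
top clamp_pivot 0.67 [241.  152.4] local rel edge mm [84.1664 34.1732 17.    ]
```

View pics/fin.png

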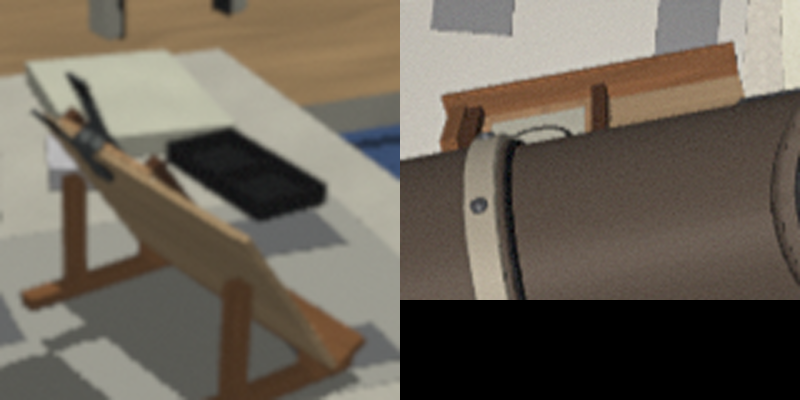

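The side crop shows the clamp seated deep on the edge with its handles along the slope; the top view is blocked by the arm but shows the panel against the stop. I move the arm aside and check the position along y numerically.

Request:
carry_out:
  commands:
    - [0, -1, 0, 0]
    - [0, -2, 0, 0]
    - [0, -3, 0, 0]
    - [0, -4, 0, 0]
    - [0, -5, 0, 0]
    - [0, -6, 0, 0]
    - [0, -6, 0, 0]
    - [0, -6, 0, 0]
    - [0, -6, 0, 0]
    - [0, -6, 0, 0]

```text
t: 35.15
eef_pos: [0.4761, -0.3905, 0.3917]
ee_rot: [-3.141, -0.001, -1.359]
force: [0.3, -0.7, 0.9]
width: 0.0875
gripper_force: 0.0
```

```bash
python3 tilt.py; python3 - <<'E'
from loc import *
t=arm.grab_frame("top");a=R.from_euler('z',P[2])
for n,z in(("panel_top",.193),("clamp_pivot",.2),("clamp_grip",.234),("panel_mid",.115)):
  for x in arm.mark_of(t,n)[:2]:
    e,d=ray(t,x["uv"]);p=e+d*(z-e[2])/d[2];print(n,round(x["conf"],2),a.inv().apply(p-[P[0],P[1],0]))
E
```

```text
[ 0.4761 -0.3905  0.3917] [ 0.2821 -0.7382  0.9089] 0.08750016375095651 35.15
side clamp_pivot 0.66 [297.  150.7] local rel edge mm [-2.4503 66.      7.5073]
side clamp_pivot 0.36 [314.  182.3] local rel edge mm [  63.5914   66.     -121.4613]
side clamp_grip 0.46 [289.4 144.9] local rel edge mm [-29.4299  66.      32.6548]
top clamp_pivot 0.92 [235.6 192.1] local rel edge mm [-3.1529 61.6042 17.    ]
top clamp_grip 0.88 [231.1 205.7] local rel edge mm [-31.7056  76.7765  17.    ]
panel_top 0.85 [-0.1169  0.0553  0.193 ]
clamp_pivot 0.69 [-0.1126  0.0625  0.2   ]
clamp_grip 0.64 [-0.1496  0.0693  0.234 ]
panel_mid 0.88 [-0.0509  0.0667  0.115 ]
panel_mid 0.75 [-0.4403 -0.2676  0.115 ]
```

The clamp sits at y≈0.066, which matches the panel centre (0.067). Its pivot is about 7–9 mm above the edge and its tilt is about 35°. I'm handing in.

```bash
python3 -c "
from station import arm
print(arm.job_done())"
```

```text
the job is handed in; nothing more can be done
None
```

The job is handed in at about 35 s: the panel rests flat against the end stop, and the large clamp is released deep over the middle of the top edge of panel and board; no verdict was returned.

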